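# Shut up the dye-powder chest

## Task

Weighing out is over, so shut up the grey powder chest with your fingertips only: first push the drawer of jars fully home, then fold the open lid down flat so that its lip drops in front of the drawer, and last press the flap catch at the middle of the lid's front flat against the chest. Only push, never pull the drawer or the lid farther open; leave the jars standing upright in the drawer, and do not disturb anything else on the table.

Things in the scene. Friction and masses are not known exactly. Their poses are not given: they have to be found in the camera images.
- chest: low grey sheet-steel chest, fixed to the table, 320 mm wide (its y), 210 mm deep (its x), rim 116 mm above the table. Origin: centre of its underside, at table height. Its +x points from the front to the hinge side (away from the robot), +y to its left side, z up. A 3 mm thick tool tray with a spoon, a tape and a marker lies under the lid; the drawer fills the space below it.
- drawer (a joint): how far the drawer is pulled out towards the robot (along the chest's -x), m: 0 = fully home. The slide needs about 2 N, has no spring and no latch. 300 mm wide inside; three jars stand loose in pockets behind its front
- drawer_front (a point): middle of the outer face of the drawer's flat front, 52 mm above the table; moves with the drawer. The front is 316 mm wide and reaches from 10 to 106 mm above the table; a steel finger lip 9 mm proud runs along its bottom edge (up to 22 mm above the table), and a steel strike 4 mm proud, 50 mm wide, sits at its middle 71 to 85 mm above the table. Shut, the face lies at x = -0.111 in the chest's frame
- lid (a joint): angle of the lid, rad: 0 = flat shut on the rim, grows as its free front edge rises; up to 1.6. It is hinged along the far (chest +x) rim on a stiff hinge that holds it at any angle; 1 to 4 N square to its face near the free edge moves it. A 22 mm deep lip along the front edge drops down in front of the top 10 mm of the shut drawer's front; with the drawer out the lip comes down behind the front and blocks it
- lid_hinge (a point): middle of the lid's hinge line, 118 mm above the table, at x = 0.105 in the chest's frame; the hinge line runs along the chest's y
- lid_edge (a point): point on the lid's outer (top) face, on its middle line, 190 mm from the hinge line and 32 mm short of the free edge; 3 mm above the hinge line when shut. The lid is 328 mm wide, 3 mm thick; the point's z axis points out of the outer face, x towards the hinge
- catch (a joint): angle of the flap catch on the lid's front lip, rad: 0 = hanging flat against the front of the shut chest, covering the strike; grows as its lower end swings out and up, up to 1.5. A stiff pin holds it at any angle; about 1 N at its end, inwards, moves it. A claw inside its lower end hooks under the strike when the lid is down (within about 0.02 rad) and the drawer home, and then holds both shut; with the lid higher it misses the strike
- catch_face (a point): middle of the outer face of the steel flap catch (56 mm wide, 53 mm long, hinged at its upper edge on the lid's lip by a pin along the chest's y); this point lies 25 mm below the pin. With lid and catch shut the pin is 112 mm above the table at x = -0.1215 in the chest's frame, and this point 87 mm above the table at x = -0.1245
- jar_0_mid (a point): middle of the left jar in the drawer (half-way up; screw-cap jar, 57 mm diameter, 66 mm tall, standing loose in its pocket, its foot 13 mm above the table)
- jar_1_mid (a point): middle of the middle jar in the drawer (half-way up; screw-cap jar, 57 mm diameter, 66 mm tall, standing loose in its pocket, its foot 13 mm above the table)
- jar_2_mid (a point): middle of the right jar in the drawer (half-way up; screw-cap jar, 57 mm diameter, 66 mm tall, standing loose in its pocket, its foot 13 mm above the table)
- black_jar: squat black screw-cap jar, 69 mm diameter, 78 mm tall; stands just left of the chest, not part of the work. Origin: centre of its underside
- beaker: empty green plastic beaker, 78 mm rim, 109 mm tall; stands just right of the chest, not part of the work. Origin: centre of its underside
- bottle: squeeze bottle with pointed nozzle, 66 mm diameter, 225 mm tall; stands further left, not part of the work. Origin: centre of its underside
- brush: nail brush with a bow handle, 30 x 86 x 55 mm; lies in front of the chest, to the left, not part of the work. Origin: centre of its underside
- cap: loose white nozzle cap, 48 mm diameter, 68 mm tall, standing on its wide end; stands in front of the chest, to the right, not part of the work. Origin: centre of its underside
- funnel_1: small funnel standing on its mouth, 72 mm diameter, 85 mm tall; stands at the left, behind the brush, not part of the work. Origin: centre of its underside
There are look-alikes about, which are no part of the job. There is more than one size of the part that bears jar_0_mid; the job needs the smaller.

How it is judged:
By the outcome, as a careful person would: the job done as asked, in the order asked, and still so for the second after the job is handed in, with the robot touching nothing.
It also fails if it takes over 51 s, if anything falls off the work surface, if the arm or the gripper's body presses on something with over 40 N, if the wrist force passes 120 N, or if a joint passes its speed limit or range.

## Robot

A 6-joint arm with a two-finger parallel gripper is mounted at the origin on a cart in front of the work surface, level with it; the furniture and walls round the work are solid. World frame = base frame: x ahead of the robot, y to its left, z up, the work surface at z = 0. Lengths are in m, angles in rad, forces in N, time in s.
With the tool pointing down it reaches from about 0.3 to 0.775 m from the base axis. Payload 14.6 kg.
Tool frame: the origin (TCP) lies at the very end of the fingers, on their centre line; the grasp point (between the pads) lies 19 mm behind it; y points along the fingers, z is the direction in which the jaws open and shut, and the axes are right-handed (so a half turn about y gives the same grasp; the last joint's range is limited). The gripper opens to 94 mm and grips with 3 to 60 N. Pads are 16 mm wide; open, the fingers measure 119 mm over their backs; the gripper's body (75 mm by 177 mm) begins 78 mm behind the grasp point.
Start: joints at [-0.067, 0.3, 1.521, -0, 1.321, -0.067], TCP at [0.55, -0, 0.205] pointing down, gripper open.
Joint ranges: [-3.03, 3.03], [-0.79, 2.21], [0.23, 2.52], [-1.04, 4.18], [0, 3.07], [-2.55, 2.55]. Speed limits (rad/s): [2.22, 2.22, 2.57, 3.14, 3.14, 3.14].

## Interface

Orientations are given as [roll, pitch, yaw] about the fixed x, y, z axes, in that order (R = Rz(yaw) Ry(pitch) Rx(roll)).
In Python, from station import get_obs, camera, job gives the robot as it stands.
- The arm moves only by the tool step_arm, never from a script. Its argument "targets" is a list of rows, each a list of 6 numbers: the shift along the tool's x, y, z in mm, then the turn, a rotation vector about the tool's x, y, z in degrees. In form: [[dx, dy, dz, rx, ry, rz], ...]. A call has 1 to 12 rows; each row shifts and turns the commanded pose from where the row before left it, along the tool's axes as they then stand; what a row does not reach is not made up. A row lasts 1/8 s, in which the tool goes at most 62.5 mm and 10.7 degrees, less where a joint would pass 70% of its speed; a pose out of reach is approached as far as the arm can. A call is refused whole if a number of a shift passes 62.5 or a number of a turn 10.7, either way. A call with a gripper value outside its range is refused whole. "gripper" is the opening, from -1 (shut) to 1 (fully open), set as the call begins (left out, the last holds). The fingers move at their own pace and stop on an object; "squeeze" is the grip in N (left out, the last holds). Time passes only in rows, so rows that do not move let the fingers close. It gives the time, the measured TCP pose, the force and the opening at its end, in the units of the state.
- get_obs(): the state, without advancing time (a new reading comes with each control period).
- camera(name): name is "scene" or "side" or "wrist"; returns a dict with "pixels" (420x560x3 uint8, red, green, blue), "intrinsics" (3x3 intrinsics, pixels), "k1" (the pictures are not rectified: a ray, as slopes to the right and down, at radius r is drawn at 1 + k1 r^2 times it, then the intrinsics apply), "R" (3x3) and "t" (3): a world point X has camera coordinates R X + t; the wrist camera has in their place "tool_from_camera" (4x4, takes a point from camera to tool coordinates, whose origin is the TCP and whose axes are the tool frame's). Camera axes: x right, y down, z forward; pixel columns grow to the right and rows downward; lengths in m; the calibration is good to about 2 mm. A picture is of the moment at which its call begins: read the wrist's pose just before it. There is no depth.
- job.hand_in(): hands the job in, once; it reports no verdict.
The state is a dict: "time_s": time; "qpos": joint angles; "joint_vel": joint speeds; "tau": joint torques, N m; "ee_pos": TCP position; "eef_rot": TCP orientation; "force": force on the tool from outside, world axes, zero at the start; "moment": the same for the moment, N m; "grip_width": finger opening in m.
Only numpy, scipy, OpenCV 4.12 (cv2) and the standard library are available. Lean on these libraries where they do the work, as an engineer would, in place of code of your own. Each camera call takes 0.05 s, during which the arm holds its last target.

## Working session

There is one attempt and no reset: what is moved stays moved. The work goes in short steps, Python scripts to look and compute and a tool call to move; the robot and the scene stay as the last step left them, time stands still between calls to the robot, and variables do not carry over. Pictures are saved under pics/ and viewed, and the job is handed in when it is done.

Besides the shell and the picture viewer there is one more tool, called after "Call:" as name(argument=value, ...) on one line, values as JSON. step_arm: Moves the arm, as the interface text tells. Its arguments: {"type":"object","properties":{"targets":{"type":"array","items":{"type":"array","items":{"type":"number"}}},"gripper":{"type":"number"},"squeeze":{"type":"number"}},"required":["targets"]}

```bash
mkdir -p pics
cat > h.py <<'E'
import numpy as np,cv2
from station import get_obs,camera,job
def snap(n,f):
    o=get_obs();c=camera(n);cv2.imwrite('pics/'+f+'.png',c['pixels'][:,:,::-1]);c['obs']=o
    import pickle;pickle.dump(c,open('pics/'+f+'.pkl','wb'));return c
E
python3 - <<'E'
from h import *
for n in('scene','side'):
    c=snap(n,n+'0');print(n,c['intrinsics'],c['k1'],c['R'],c['t'])
print(get_obs())
E
```

```text
scene [[393.14685926   0.         281.03497519]
 [  0.         393.14685926 214.11488387]
 [  0.           0.           1.        ]] -0.03832164623197279 [[ 0.77566392 -0.63082753  0.02005284]
 [-0.41421525 -0.53277619 -0.73795343]
 [ 0.47620501  0.56409766 -0.67455365]] [-0.36669448  0.37814148  0.95219299]
side [[498.7999823    0.         282.38242897]
 [  0.         498.7999823  213.1599175 ]
 [  0.           0.           1.        ]] -0.11318953807830195 [[-0.75564836  0.65495885  0.00494568]
 [ 0.45599504  0.53148745 -0.71385545]
 [-0.47017451 -0.5371685  -0.70027561]] [ 0.33330247 -0.25263069  1.74660453]
{'time_s': 0.1, 'qpos': array([-6.66029773e-02,  3.00414441e-01,  1.52151099e+00, -6.76344812e-05,
        1.32070004e+00, -6.66065686e-02]), 'joint_vel': array([ 0.00126156, -0.003027  , -0.00199101, -0.00066733, -0.00010392,
       -0.00117124]), 'tau': array([ 1.84928511e-03, -5.32644153e+01, -3.53284299e+01,  7.10431044e-02,
        2.34944851e-02, -7.30603051e-05]), 'ee_pos': array([ 5.49766035e-01, -6.73927744e-06,  2.04947061e-01]), 'eef_rot': array([-1.57183121e+00,  3.37370377e-06, -1.57077596e+00]), 'force': array([0.09530596, 0.08502168, 0.76646894]), 'moment': array([0.0013677 , 0.00359488, 0.06949221]), 'grip_width': 0.09438730127000772}
```

View pics/scene0.png

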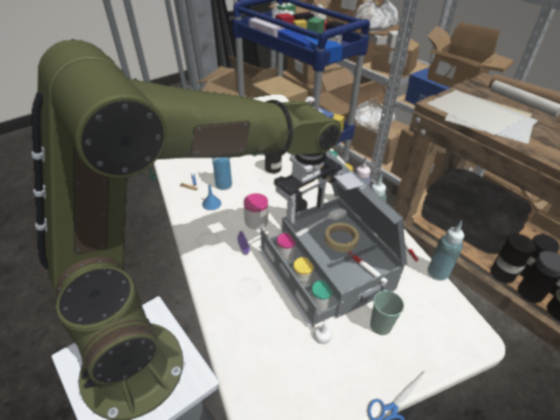

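View pics/side0.png

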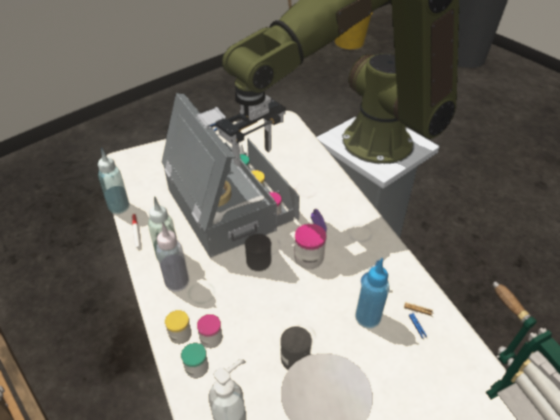

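Run:
```python
import cv2
a=cv2.imread('pics/scene0.png')[150:350,225:425];cv2.imwrite('pics/c1.png',cv2.resize(a,(800,800),interpolation=cv2.INTER_CUBIC)[:600])
cv2.imwrite('pics/c1.png',cv2.resize(a,(600,600),interpolation=cv2.INTER_CUBIC))
a=cv2.imread('pics/side0.png')[80:280,150:350];cv2.imwrite('pics/c2.png',cv2.resize(a,(600,600),interpolation=cv2.INTER_CUBIC))
```

```text
(no output)
```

View pics/c1.png

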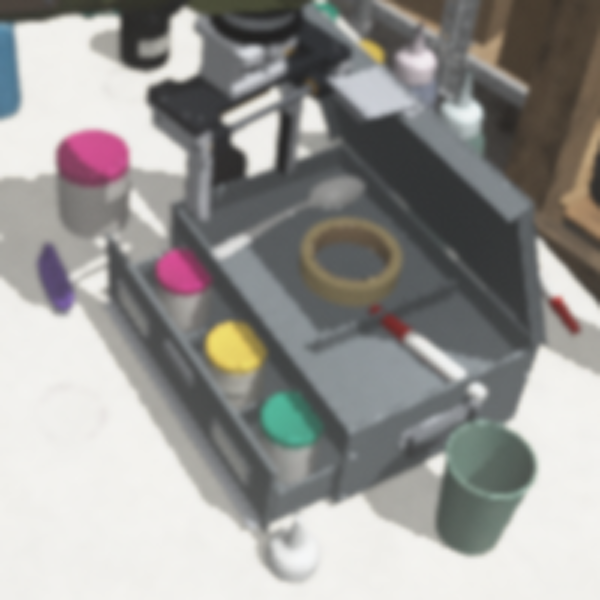

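View pics/c2.png

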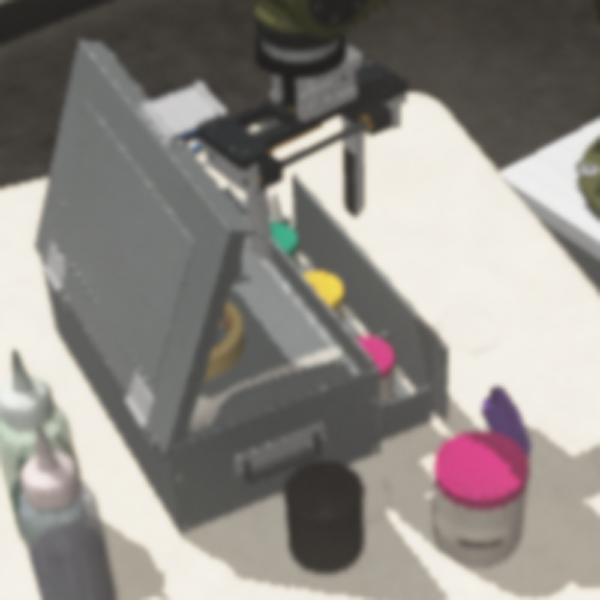

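```bash
cat >> h.py <<'E'
import pickle
def proj(c,X):
    X=np.atleast_2d(X)
    if 'R' in c: Y=X@c['R'].T+c['t']
    else:
        from scipy.spatial.transform import Rotation as Ro
        T=np.array(c['tool_from_camera']);Rt=Ro.from_euler('xyz',c['obs']['eef_rot']).as_matrix()
        Y=((X-c['obs']['ee_pos'])@Rt-T[:3,3])@T[:3,:3]
    s=Y[:,:2]/Y[:,2:];r2=(s**2).sum(1,keepdims=True);s=s*(1+c['k1']*r2);K=c['intrinsics']
    return s*[K[0,0],K[1,1]]+[K[0,2],K[1,2]]
def W(p,P):
    P=np.atleast_2d(P);a=p[2];R=np.array([[np.cos(a),-np.sin(a),0],[np.sin(a),np.cos(a),0],[0,0,1]])
    return P@R.T+[p[0],p[1],0]
def lidpt(th,d,n,y): # d from hinge towards free edge, n out of outer face, above hinge line
    return [0.105-d*np.cos(th)-n*np.sin(th)*-1*-1*-1, y, 0.118+d*np.sin(th)+n*np.cos(th)]
E
python3 - <<'E'
from math import sin,cos
import numpy as np
# check the lid kinematics: d dir=(-cos,sin), normal=(sin,cos)
E
sed -i 's/-n\*np.sin(th)\*-1\*-1\*-1/+n*np.sin(th)/' h.py
cat > fit.py <<'E'
from h import *
from scipy.optimize import least_squares
sc=pickle.load(open('pics/scene0.pkl','rb'));sd=pickle.load(open('pics/side0.pkl','rb'))
# p = x,y,yaw,drawer,lid
def model(p):
    d=p[3];L=lambda a,n,y:lidpt(p[4],a,n,y)
    return {'s':[((267,485),(-.111-d,-.158,.106)),((112,240),(-.111-d,.158,.106)),((342,437),(-.105,-.16,.116)),((178,208),(-.105,.16,.116)),((512,418),(.105,-.16,0)),((335,502),(-.105,-.16,0)),((529,205),L(.222,.003,-.164))],
     'd':[((183,530),(.105,.16,0)),((172,447),(.105,.16,.118)),((381,372),(-.105,.16,.116)),((447,350),(-.111-d,.158,.106)),((295,178),(-.111-d,-.158,.106)),((240,230),L(.222,-.019,.164)),((195,240),L(.222,.003,.164)),((77,82),L(.222,.003,-.164)),((88,42),L(.222,-.019,-.164))]}
def res(p):
    m=model(p);r=[]
    for k,c,o in(('s',sc,(225,150)),('d',sd,(150,80))):
        uv=np.array([a for a,_ in m[k]])/3+o
        r.append(proj(c,W(p,[b for _,b in m[k]]))-uv)
    return np.vstack(r)
if __name__=='__main__':
    s=least_squares(lambda p:res(p).ravel(),[.6,-.05,0,.08,1.2],loss='soft_l1')
    print(s.x);print(res(s.x).round(1))
    np.save('p.npy',s.x)
E
python3 fit.py
```

```text
[ 0.6245769  -0.07494577 -0.20150938  0.06754509  1.24898897]
[[  0.2  -4.5]
 [ -2.8  -2.8]
 [  0.9  -1.4]
 [ -3.2  -2.5]
 [ -0.7   1.9]
 [ -2.    2.4]
 [  3.   -2.4]
 [ -2.2   2.7]
 [ -3.1   0.5]
 [ -1.   -1.3]
 [ -0.1  -0.6]
 [ -0.3  -1.9]
 [  0.8  -0.1]
 [  7.4  -3.1]
 [ -2.5 -14.7]
 [  1.3  -1.1]]
```

```bash
cat > ov.py <<'E'
from h import *
def segs(p,cat=None):
    d=p[3];th=p[4];S=[]
    def poly(P,c,closed=True):
        for i in range(len(P)-(0 if closed else 1)):S.append((P[i],P[(i+1)%len(P)],c))
    for z in(0,.116):poly([(-.105,-.16,z),(.105,-.16,z),(.105,.16,z),(-.105,.16,z)],(0,0,255))
    poly([(-.111-d,-.158,.01),(-.111-d,.158,.01),(-.111-d,.158,.106),(-.111-d,-.158,.106)],(0,255,0))
    L=lambda a,n,y:lidpt(th,a,n,y)
    poly([L(0,.003,-.164),L(.222,.003,-.164),L(.222,.003,.164),L(0,.003,.164)],(255,0,0))
    poly([L(.222,-.019,-.164),L(.222,.003,-.164),L(.222,.003,.164),L(.222,-.019,.164)],(255,255,0))
    if cat is not None:
        f=lambda a,y:L(.2265+a*np.sin(cat),-.006-a*np.cos(cat),y)
        poly([f(0,-.028),f(.053,-.028),f(.053,.028),f(0,.028)],(255,0,255))
    return S
def draw(c,p,out,box,k,cat=None):
    im=c['pixels'][:,:,::-1].copy();x,y,w,h=box
    im=cv2.resize(im[y:y+h,x:x+w],(w*k,h*k),interpolation=cv2.INTER_CUBIC)
    for a,b,col in segs(p,cat):
        q=(proj(c,W(p,[a,b]))+.5-[x,y])*k
        cv2.line(im,tuple(int(v) for v in q[0]),tuple(int(v) for v in q[1]),col,1,cv2.LINE_AA)
    cv2.imwrite('pics/'+out+'.png',im)
E
python3 - <<'E'
from ov import *
sc=pickle.load(open('pics/scene0.pkl','rb'));sd=pickle.load(open('pics/side0.pkl','rb'))
p=np.load('p.npy')
draw(sc,p,'o1',(245,165,180,165),4,1.4)
draw(sd,p,'o2',(150,85,180,150),4,1.4)
E
```

```text
(no output)
```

View pics/o1.png

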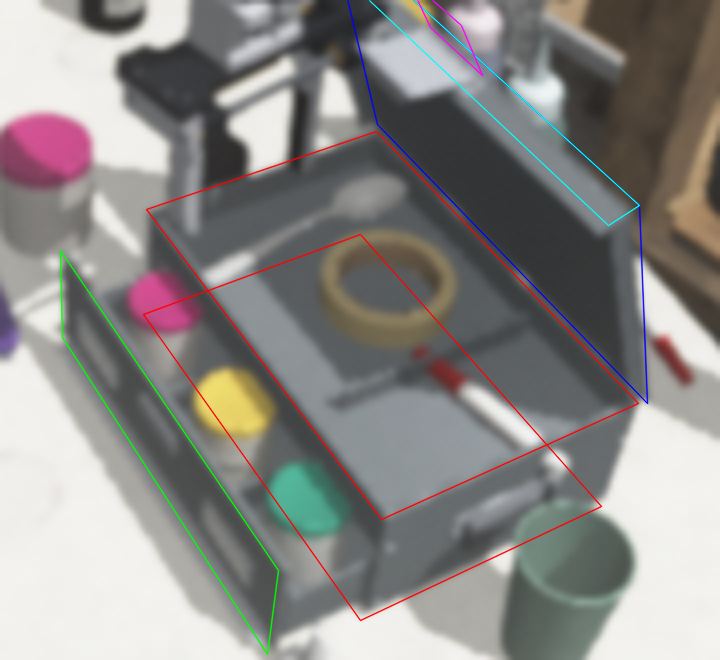

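View pics/o2.png

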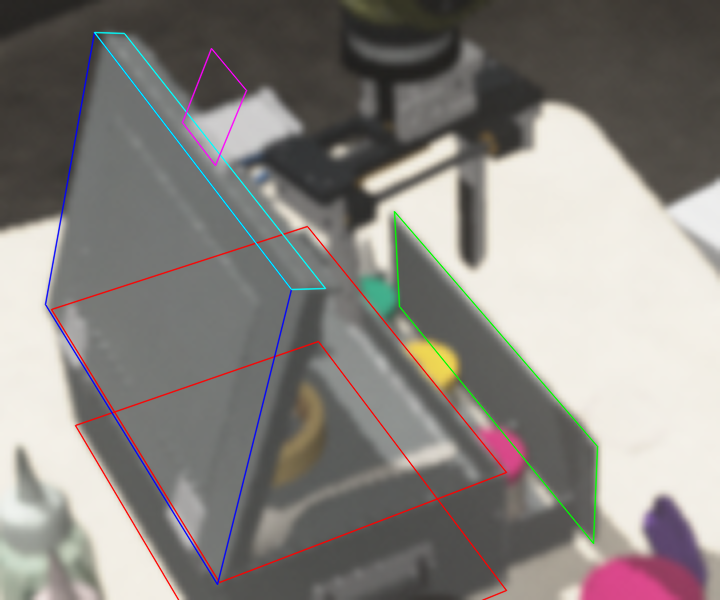

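```bash
cat > fit.py <<'E'
from h import *
from ov import draw
from scipy.optimize import least_squares
sc=pickle.load(open('pics/scene0.pkl','rb'));sd=pickle.load(open('pics/side0.pkl','rb'))
def model(p):
    d=p[3];L=lambda a,n,y:lidpt(p[4],a,n,y)
    return {'s':[((270,643),(-.111-d,-.158,.01)),((64,266),(-.111-d,.158,.106)),((274,590),(-.111-d,-.158,.106)),((384,520),(-.105,-.16,.116)),((150,212),(-.105,.16,.116)),((640,404),(.105,-.16,.116)),((368,612),(-.105,-.16,0)),((634,218),L(.222,.003,-.164))],
     'd':[((215,583),(.105,.16,.118)),((506,474),(-.105,.16,.116)),((598,440),(-.111-d,.158,.106)),((394,211),(-.111-d,-.158,.106)),((323,292),L(.222,-.019,.164)),((96,32),L(.222,.003,-.164)),((125,33),L(.222,-.019,-.164))]}
def res(p):
    m=model(p);r=[]
    for k,c,o in(('s',sc,(245,165)),('d',sd,(150,85))):
        uv=np.array([a for a,_ in m[k]])/4+o-.5
        r.append(proj(c,W(p,[b for _,b in m[k]]))-uv)
    return np.vstack(r)
s=least_squares(lambda p:res(p).ravel(),[.6,-.05,0,.08,1.2],loss='soft_l1')
print(s.x);print(res(s.x).round(1))
p=s.x;np.save('p.npy',p)
draw(sc,p,'o3',(245,165,180,165),4,1.0)
draw(sd,p,'o4',(150,85,180,150),4,1.0)
E
python3 fit.py
```

```text
[ 0.62649315 -0.07680506 -0.20149973  0.07085793  1.22951106]
[[-0.7  3.4]
 [-1.1 -3.4]
 [ 1.1 -4.3]
 [ 0.5 -0.2]
 [-0.  -0.6]
 [ 0.7 -0.1]
 [-0.8  2.3]
 [ 1.  -2. ]
 [-0.  -0.8]
 [-1.  -0.3]
 [-0.   1.1]
 [ 0.1 -0.2]
 [ 1.  -0.9]
 [ 0.2  0.2]
 [ 0.4  0.3]]
```

View pics/o3.png

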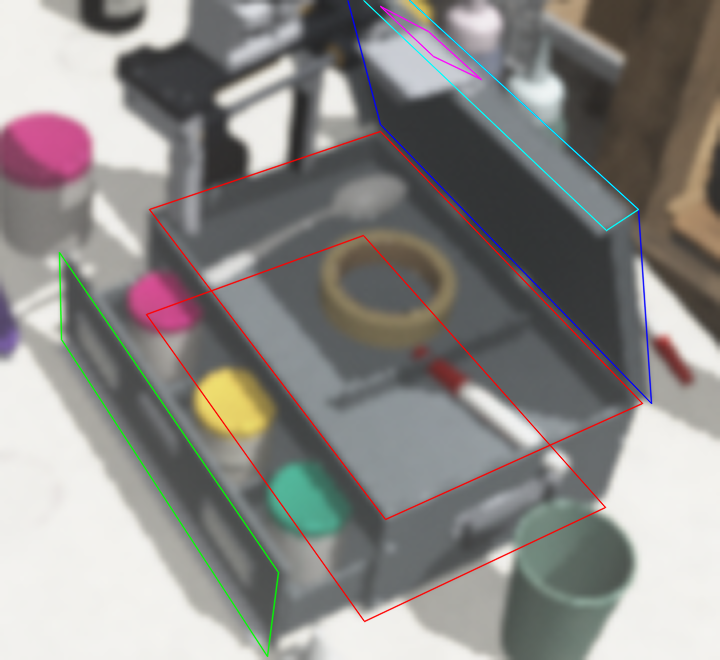

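View pics/o4.png

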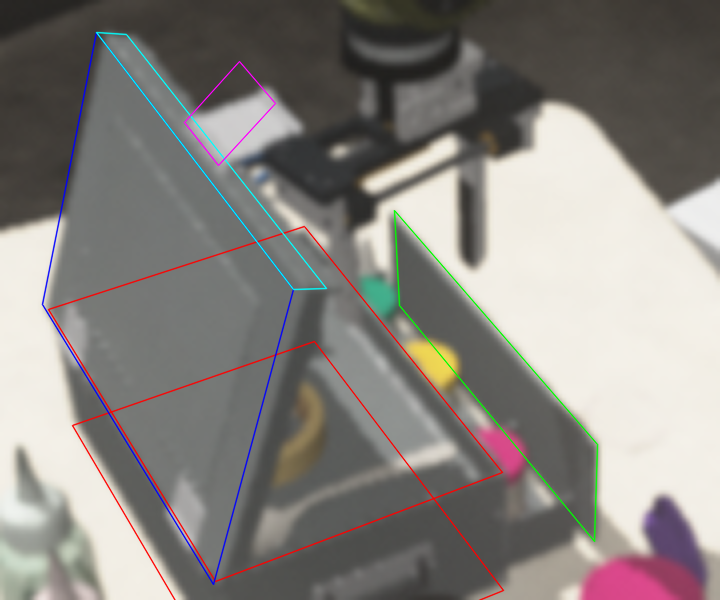

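Run:
```python
from ov import *
c=snap('wrist','w0');print(c['tool_from_camera'])
sd=pickle.load(open('pics/side0.pkl','rb'));sc=pickle.load(open('pics/scene0.pkl','rb'));p=np.load('p.npy')
ims=[]
for a in(.2,.5,.8):
    draw(sd,p,'t',(170,85,70,70),4,a);A=cv2.imread('pics/t.png')
    draw(sc,p,'t',(320,145,70,70),4,a);ims.append(np.vstack([A,cv2.imread('pics/t.png')]))
cv2.imwrite('pics/cat.png',cv2.resize(np.hstack(ims),(800,533)))
```

```text
[[ 1.84824000e-04  9.73593513e-01  2.28288496e-01 -6.55572463e-02]
 [ 1.07407537e-05 -2.28288502e-01  9.73593529e-01 -1.80600862e-01]
 [ 9.99999983e-01 -1.77491460e-04 -5.26503221e-05 -3.38632643e-04]
 [ 0.00000000e+00  0.00000000e+00  0.00000000e+00  1.00000000e+00]]
```

View pics/w0.png

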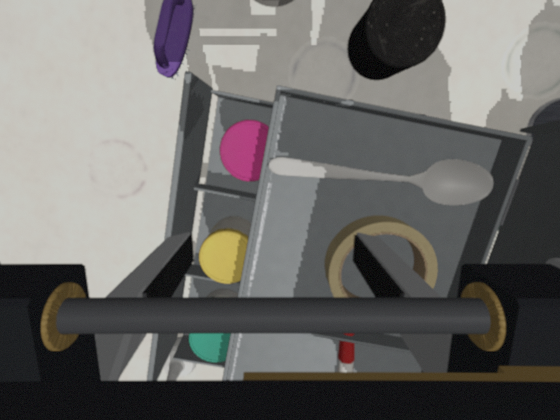

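View pics/cat.png

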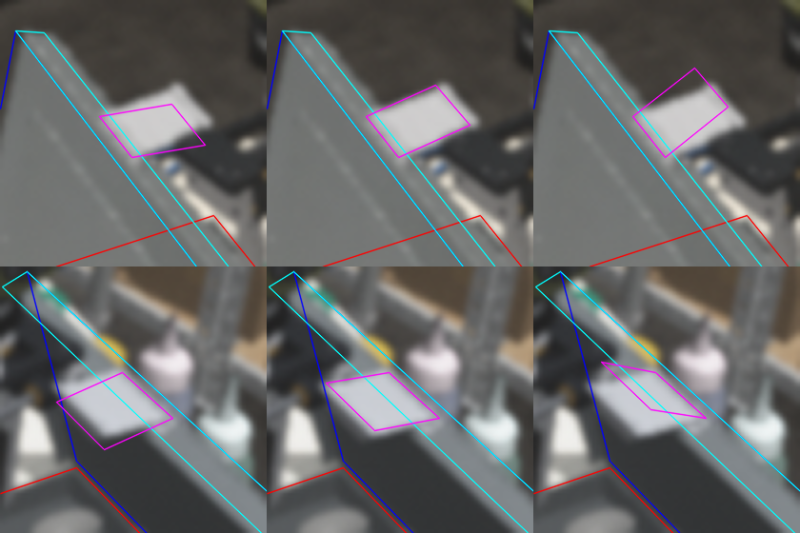

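Run:
```python
from ov import *
c=pickle.load(open('pics/w0.pkl','rb'));p=np.load('p.npy')
draw(c,p,'ow',(0,0,560,420),1,.4)
im=cv2.imread('pics/ow.png')[60:260,140:560];cv2.imwrite('pics/ow.png',cv2.resize(im,(800,381)))
```

```text
(no output)
```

View pics/ow.png

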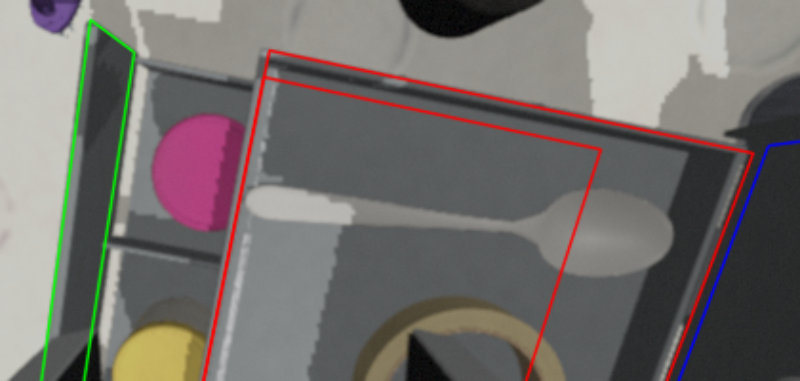

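```bash
cat > go.py <<'E'
from h import *
from scipy.spatial.transform import Rotation as Ro
import sys
p=np.load('p.npy')
def Rt(t):
    a=p[2];xc=np.array([np.cos(a),np.sin(a),0]);yc=np.array([-np.sin(a),np.cos(a),0]);z=np.array([0,0,1.])
    t=np.radians(t);return np.stack([np.cos(t)*xc+np.sin(t)*z,-np.cos(t)*z+np.sin(t)*xc,yc],1)
def inv(pos):
    a=p[2];d=np.array(pos)-[p[0],p[1],0];return np.array([np.cos(a)*d[0]+np.sin(a)*d[1],-np.sin(a)*d[0]+np.cos(a)*d[1],d[2]])
def go(tilt,*pts):
    o=get_obs();P=np.array(o['ee_pos']);R=Ro.from_euler('xyz',o['eef_rot']).as_matrix();T=Rt(tilt)
    rv=np.degrees(Ro.from_matrix(R.T@T).as_rotvec())
    print('now t',o['time_s'],'chest',(inv(P)*1e3).round(1),'F',o['force'].round(1),'J',np.round(o['qpos'],2))
    print('turn(tool deg)',rv.round(1))
    print('tilt now',np.degrees(np.arctan2(R[:,1]@Rt(0)[:,0],-R[2,1])).round(1))
    last=P;a0=R
    for q in pts:
        w=W(p,q)[0];print(q,'world',w.round(3),'in now-tool',((w-last)@R*1e3).round(1),'in target-tool',((w-last)@T*1e3).round(1));last=w
E
python3 -c "
from go import *
go(15,(-.215,0,.2),(-.215,0,.045),(-.12,0,.045))"
```

```text
now t 0.15 chest [-90.5  59.9 205. ] F [ 0.  -0.7 -0.5] J [-0.07  0.3   1.52  0.    1.32 -0.07]
turn(tool deg) [ 10.3 -78.  -12.6]
tilt now -0.1
(-0.215, 0, 0.2) world [ 0.416 -0.034  0.2  ] in now-tool [  33.8    5.1 -134. ] in target-tool [-121.5  -27.4  -59.9]
(-0.215, 0, 0.045) world [ 0.416 -0.034  0.045] in now-tool [0.00e+00 1.55e+02 1.00e-01] in target-tool [-40.1 149.7   0. ]
(-0.12, 0, 0.045) world [ 0.509 -0.053  0.045] in now-tool [19.  -0.1 93.1] in target-tool [91.8 24.6 -0. ]
```

Choice: the drawer is the one on the chest (front along scene pixels (260,230)–(313,325), with small jars pink (286,240), yellow (303,267), green (321,290)); the look-alikes are the larger pink jar at (256,210) and the loose jars behind at (205,325) in the side view. The wrist overlay confirms the chest pose.

Call:
step_arm(targets=[[8.5,0,-33.5,0,0,0],[8.5,0,-33.5,0,0,0],[8.5,0,-33.5,0,0,0],[8.5,0,-33.5,0,0,0],[0,0,0,1.3,-9.75,-1.6],[0,0,0,1.3,-9.75,-1.6],[0,0,0,1.3,-9.75,-1.6],[0,0,0,1.3,-9.75,-1.6],[0,0,0,1.3,-9.75,-1.6],[0,0,0,1.3,-9.75,-1.6],[0,0,0,1.3,-9.75,-1.6],[0,0,0,1.3,-9.75,-1.6]], gripper=-1, squeeze=10)

```text
time_s: 1.65
ee_pos: [0.4159, -0.0339, 0.2054]
eef_rot: [-1.573, -0.267, -0.195]
force: [0.4, -0.4, -1.4]
grip_width: 0.0009
```

```bash
python3 -c "
from go import *
go(15,(-.215,0,.2),(-.215,0,.045),(-.12,0,.045))
c=snap('wrist','w1')
from ov import draw
draw(c,p,'ow1',(0,0,560,420),1,.4)"
```

```text
now t 1.65 chest [-2.150e+02 -1.000e-01  2.054e+02] F [ 0.4 -0.4 -1.4] J [-0.16 -0.17  2.04 -0.01  1.   -1.53]
turn(tool deg) [-0.   0.4  0.3]
tilt now 15.3
(-0.215, 0, 0.2) world [ 0.416 -0.034  0.2  ] in now-tool [-1.5  5.2  0.1] in target-tool [-1.4  5.2  0.1]
(-0.215, 0, 0.045) world [ 0.416 -0.034  0.045] in now-tool [-40.9 149.5   0.3] in target-tool [-40.1 149.7   0. ]
(-0.12, 0, 0.045) world [ 0.509 -0.053  0.045] in now-tool [91.6 25.  -0.6] in target-tool [91.8 24.6 -0. ]
```

View pics/ow1.png

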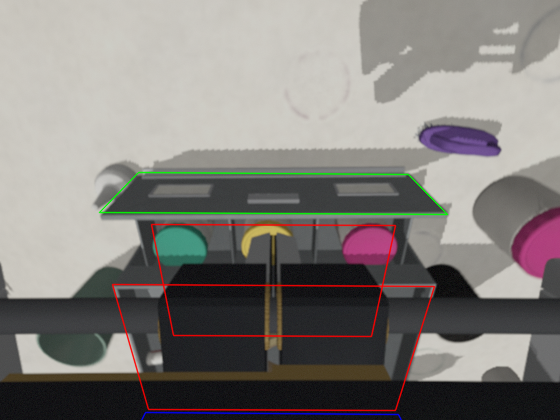

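Call:
step_arm(targets=[[-7,25,0,0,0,0],[-8.5,31,0,0,0,0],[-8.5,31,0,0,0,0],[-8.5,31,0,0,0,0],[-8.5,31,0,0,0,0],[0,5,0,0,0,0],[9.7,2.6,0,0,0,0],[4.8,1.3,0,0,0,0],[2.9,0.8,0,0,0,0],[2.9,0.8,0,0,0,0],[2.9,0.8,0,0,0,0],[2.9,0.8,0,0,0,0]])

```text
time_s: 3.2
ee_pos: [0.4434, -0.0397, 0.0461]
eef_rot: [-1.572, -0.266, -0.201]
force: [-1.7, 0.4, 2.3]
grip_width: 0.0004
```

```bash
python3 -c "
from go import *
go(15,(-.12,0,.045))
snap('wrist','w2')"
```

```text
now t 3.2 chest [-186.8   -0.3   46.1] F [-1.7  0.4  2.3] J [-0.17  0.17  2.15 -0.02  0.56 -1.52]
turn(tool deg) [0.  0.  0.2]
tilt now 15.2
(-0.12, 0, 0.045) world [ 0.509 -0.053  0.045] in now-tool [64.2 18.6  0.2] in target-tool [64.3 18.3  0.3]
```

View pics/w2.png

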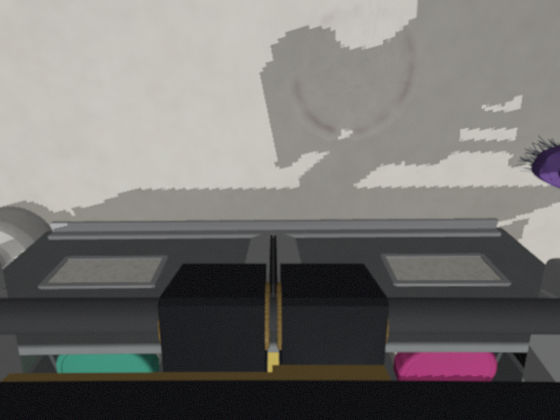

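Call:
step_arm(targets=[[3.9,1,0,0,0,0],[5.8,1.5,0,0,0,0],[5.8,1.5,0,0,0,0],[5.8,1.5,0,0,0,0],[5.8,1.5,0,0,0,0],[5.8,1.5,0,0,0,0],[5.8,1.5,0,0,0,0],[5.8,1.5,0,0,0,0],[5.8,1.5,0,0,0,0],[3.9,1,0,0,0,0],[1.9,0.5,0,0,0,0],[1.9,0.5,0,0,0,0]])

```text
time_s: 4.75
ee_pos: [0.5021, -0.0517, 0.0469]
eef_rot: [-1.572, -0.266, -0.201]
force: [-1.8, 0.5, 0.2]
grip_width: 0.0003
```

```bash
python3 -c "
from go import *
go(15,(-.118,0,.045))"
```

```text
now t 4.75 chest [-126.9   -0.3   46.9] F [-1.8  0.5  0.2] J [-0.17  0.28  1.99 -0.02  0.6  -1.53]
turn(tool deg) [0.  0.  0.2]
tilt now 15.2
(-0.118, 0, 0.045) world [ 0.511 -0.053  0.045] in now-tool [8.1 4.1 0.3] in target-tool [8.1 4.1 0.3]
```

Call:
step_arm(targets=[[1.9,0.5,0,0,0,0],[1.9,0.5,0,0,0,0],[1,0.3,0,0,0,0],[1,0.3,0,0,0,0],[1,0.3,0,0,0,0],[1,0.3,0,0,0,0]])

```text
time_s: 5.5
ee_pos: [0.5082, -0.0528, 0.0464]
eef_rot: [-1.572, -0.261, -0.201]
force: [-24.8, 5.3, 19.8]
grip_width: 0.0002
```

```bash
python3 -c "
from go import *
go(15,(-.118,0,.045))"
```

```text
now t 5.5 chest [-120.7   -0.2   46.4] F [-24.8   5.3  19.8] J [-0.17  0.3   1.97 -0.01  0.61 -1.53]
turn(tool deg) [ 0.  0. -0.]
tilt now 15.0
(-0.118, 0, 0.045) world [ 0.511 -0.053  0.045] in now-tool [2.3 2.  0.2] in target-tool [2.3 2.  0.2]
```

Call:
step_arm(targets=[[-9.7,-2.6,0,0,0,0],[-19.3,-5.2,0,0,0,0],[-5,-20,0,0,0,0],[0,-40,10,0,0,0],[5,-45,10,0,0,0],[13,-48,10,0,0,0],[13,-48,10,0,0,0],[13,-48,10,0,0,0],[13,-48,10,0,0,0],[12,-40,0,0,0,0]])

```text
time_s: 6.75
ee_pos: [0.4662, 0.0176, 0.3909]
eef_rot: [-1.571, -0.268, -0.2]
force: [0.3, -0.5, 0.5]
grip_width: 0.0002
```

```bash
python3 -c "
from go import *
go(15,(-.16,.06,.38),(.095,.06,.375))
for n in ('wrist','scene','side'): snap(n,n+'3')
a=cv2.imread('pics/scene3.png')[140:340,225:425];b=cv2.imread('pics/side3.png')[80:280,150:350]
cv2.imwrite('pics/m3.png',cv2.resize(np.hstack([a,b]),(800,400),interpolation=cv2.INTER_CUBIC))"
```

```text
now t 6.75 chest [-175.9   60.4  390.9] F [ 0.3 -0.5  0.5] J [-0.01 -0.13  1.58 -0.05  1.42 -1.38]
turn(tool deg) [-0.   0.1  0.4]
tilt now 15.4
(-0.16, 0.06, 0.38) world [0.482 0.014 0.38 ] in now-tool [12.5 14.7 -0.5] in target-tool [12.6 14.7 -0.4]
(0.095, 0.06, 0.375) world [ 0.732 -0.037  0.375] in now-tool [244.6  72.4  -0.4] in target-tool [245.   70.8   0. ]
```

View pics/m3.png

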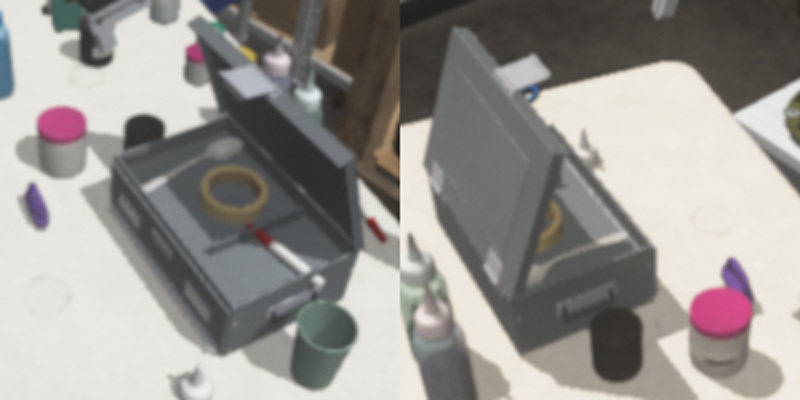

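View pics/wrist3.png

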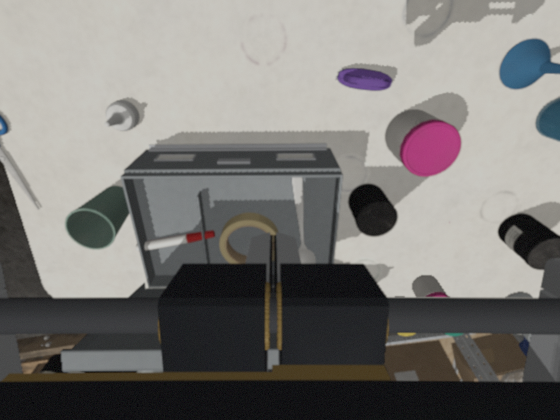

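The pictures show the drawer flush with the chest front (wrist view, front band at rows 148–172) and the flap catch sticking out at the lid's middle. Next I check the lid angle.

```bash
python3 -c "
from ov import *
p=np.load('p.npy');p[3]=0;np.save('p.npy',p)
for n,b in(('scene',(310,135,110,130)),('side',(155,85,110,130))):
    draw(pickle.load(open('pics/%s3.pkl'%n,'rb')),p,'t_'+n,b,4,.4)
cv2.imwrite('pics/m4.png',cv2.resize(np.hstack([cv2.imread('pics/t_scene.png'),cv2.imread('pics/t_side.png')]),(800,473)))"
```

```text
(no output)
```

View pics/m4.png

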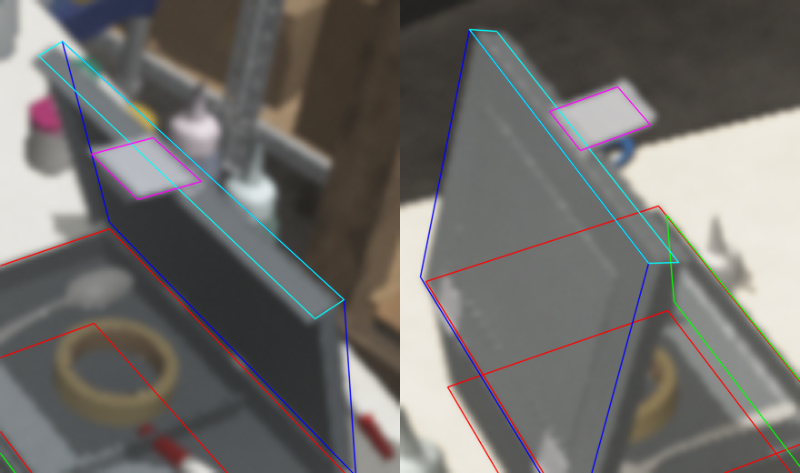

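Call:
step_arm(targets=[[14,3.8,0,0,0,0],[29,7.8,0,0,0,0],[34,9.2,0,0,0,0],[34,9.2,0,0,0,0],[34,9.2,0,0,0,0],[34,9.2,0,0,0,0],[34,9.2,0,0,0,0],[29,7.8,0,0,0,0],[14,3.8,0,0,0,0]])

```text
time_s: 8.02
ee_pos: [0.7279, -0.0366, 0.3856]
eef_rot: [-1.572, -0.262, -0.201]
force: [-0.8, -0.1, -0.1]
grip_width: 0.0008
```

```bash
python3 -c "
from go import *
go(15,(.095,.06,.275))
for n in ('wrist','scene','side'): snap(n,n+'5')
a=cv2.imread('pics/scene5.png')[100:300,225:425];b=cv2.imread('pics/side5.png')[40:240,110:310]
cv2.imwrite('pics/m5.png',cv2.resize(np.hstack([a,b]),(800,400),interpolation=cv2.INTER_CUBIC))"
```

```text
now t 8.025 chest [ 91.3  59.6 385.6] F [-0.8 -0.1 -0.1] J [-0.09  0.53  0.82 -0.03  1.53 -1.46]
turn(tool deg) [0.1 0.  0. ]
tilt now 15.0
(0.095, 0.06, 0.275) world [ 0.732 -0.037  0.275] in now-tool [-25.1 107.7   0.5] in target-tool [-25.  107.8   0.4]
```

View pics/m5.png

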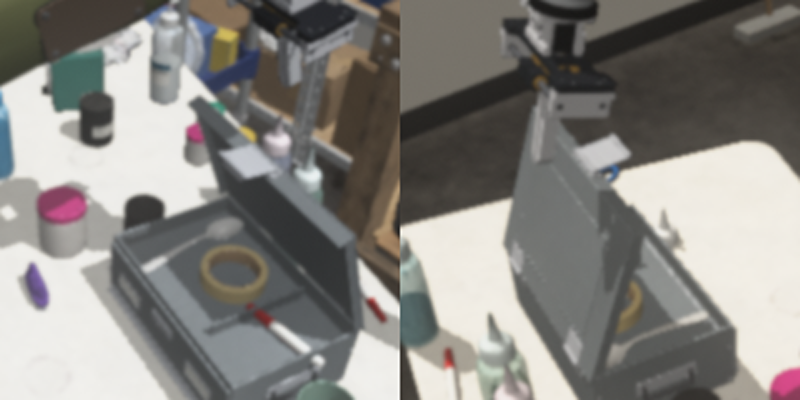

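Call:
step_arm(targets=[[-5,27,0,0,0,0],[-6,27,0,0,0,0],[-7,27,0,0,0,0],[-7,27,0,0,0,0],[-5,-1.3,0,0,0,0],[-5,-1.3,0,0,0,0]])

```text
time_s: 8.93
ee_pos: [0.7199, -0.0346, 0.2798]
eef_rot: [-1.571, -0.268, -0.201]
force: [0.3, 0.3, 1.1]
grip_width: 0.0004
```

```bash
python3 -c "
from go import *
go(15,(.065,.06,.275))
for n in ('scene','side'): snap(n,n+'6')
a=cv2.imread('pics/scene6.png')[100:300,225:425];b=cv2.imread('pics/side6.png')[40:240,110:310]
cv2.imwrite('pics/m6.png',cv2.resize(np.hstack([a,b]),(800,400),interpolation=cv2.INTER_CUBIC))"
```

```text
now t 8.925 chest [ 83.1  60.1 279.8] F [0.3 0.3 1.1] J [-0.09  0.5   1.1  -0.03  1.28 -1.45]
turn(tool deg) [0.  0.  0.3]
tilt now 15.3
(0.065, 0.06, 0.275) world [ 0.702 -0.031  0.275] in now-tool [-18.7  -0.2  -0. ] in target-tool [-18.7  -0.   -0.1]
```

View pics/m6.png

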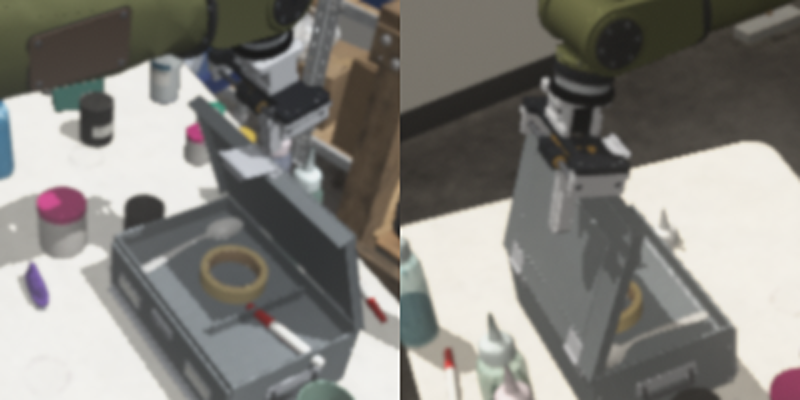

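```bash
cat > arc.py <<'E'
from go import *
def arc(ths,d=.172,n=.003,tilt=15):
    t=np.radians(tilt);o=get_obs();last=inv(o['ee_pos']);last=np.array([last[0],last[2]])
    xt=np.array([np.cos(t),np.sin(t)]);yt=np.array([np.sin(t),-np.cos(t)])
    for th in ths:
        q=lidpt(th,d,n,0);q=np.array([q[0],q[2]])+.008*xt
        D=(q-last)*1e3;print(round(th,2),[float(v) for v in (round(D@xt,1),round(D@yt,1))],(q*1e3).round(0));last=q
E
python3 -c "
from arc import *
arc(np.arange(1.25,-.01,-.05),tilt=15.2)"
```

```text
1.25 [-20.0, -9.6] [ 61. 284.]
1.2 [-8.6, 0.5] [ 53. 281.]
1.15 [-8.5, 1.0] [ 45. 278.]
1.1 [-8.5, 1.4] [ 37. 275.]
1.05 [-8.4, 1.8] [ 30. 271.]
1.0 [-8.3, 2.2] [ 22. 266.]
0.95 [-8.2, 2.6] [ 15. 262.]
0.9 [-8.0, 3.1] [  8. 257.]
0.85 [-7.9, 3.5] [  1. 251.]
0.8 [-7.7, 3.8] [ -5. 246.]
0.75 [-7.5, 4.2] [-11. 240.]
0.7 [-7.3, 4.6] [-17. 233.]
0.65 [-7.0, 4.9] [-22. 227.]
0.6 [-6.8, 5.3] [-28. 220.]
0.55 [-6.5, 5.6] [-32. 213.]
0.5 [-6.2, 5.9] [-37. 205.]
0.45 [-5.9, 6.2] [-41. 198.]
0.4 [-5.6, 6.5] [-45. 190.]
0.35 [-5.3, 6.8] [-48. 182.]
0.3 [-4.9, 7.1] [-51. 174.]
0.25 [-4.6, 7.3] [-53. 166.]
0.2 [-4.2, 7.5] [-55. 157.]
0.15 [-3.8, 7.7] [-57. 149.]
0.1 [-3.4, 7.9] [-58. 140.]
0.05 [-3.0, 8.1] [-59. 132.]
-0.0 [-2.6, 8.2] [-59. 123.]
```

Call:
step_arm(targets=[[-6,-3,0,0,0,0],[-5,-2.5,0,0,0,0],[-5,-2.5,0,0,0,0],[-4,-1.6,0,0,0,0],[-4.3,0.3,0,0,0,0],[-4.3,0.3,0,0,0,0],[-4.3,0.5,0,0,0,0],[-4.3,0.5,0,0,0,0],[-8.5,1.4,0,0,0,0],[-8.4,1.8,0,0,0,0]])

```text
time_s: 10.28
ee_pos: [0.6672, -0.024, 0.2684]
eef_rot: [-1.572, -0.266, -0.201]
force: [2.3, -2.1, 1.9]
grip_width: -0.0
```

```bash
python3 -c "
from go import *
go(15,(.030,.06,.271))
for n in ('scene','side'): snap(n,n+'7')
a=cv2.imread('pics/scene7.png')[100:300,225:425];b=cv2.imread('pics/side7.png')[40:240,110:310]
cv2.imwrite('pics/m7.png',cv2.resize(np.hstack([a,b]),(800,400),interpolation=cv2.INTER_CUBIC))"
```

```text
now t 10.275 chest [ 29.4  59.9 268.4] F [ 2.3 -2.1  1.9] J [-0.08  0.38  1.3  -0.04  1.2  -1.44]
turn(tool deg) [0.  0.  0.2]
tilt now 15.2
(0.03, 0.06, 0.271) world [ 0.668 -0.024  0.271] in now-tool [ 1.3 -2.3  0.1] in target-tool [ 1.3 -2.3  0.1]
```

View pics/m7.png

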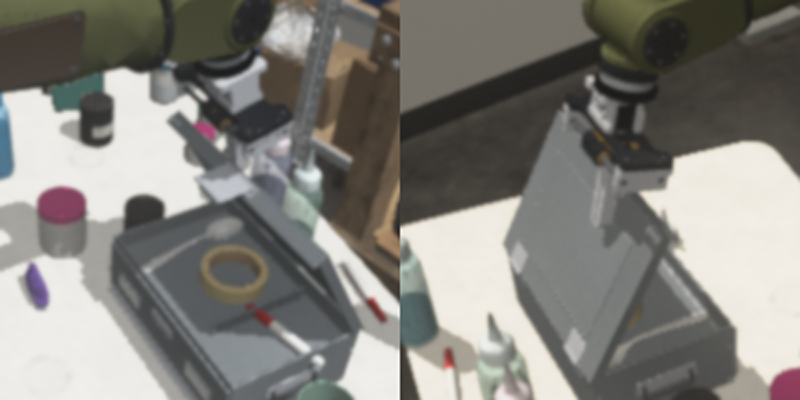

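Lid is coming down as planned (about 1.05 rad). Continue the arc.

Call:
step_arm(targets=[[-8.3,2.2,0,0,0,0],[-8.2,2.6,0,0,0,0],[-8,3.1,0,0,0,0],[-7.9,3.5,0,0,0,0],[-7.7,3.8,0,0,0,0],[-7.5,4.2,0,0,0,0],[-7.3,4.6,0,0,0,0],[-7,4.9,0,0,0,0],[-6.8,5.3,0,0,0,0],[-6.5,5.6,0,0,0,0],[-6.2,5.9,0,0,0,0]])

```text
time_s: 11.75
ee_pos: [0.6023, -0.0107, 0.2027]
eef_rot: [-1.571, -0.266, -0.201]
force: [1.1, -1.2, 1.4]
grip_width: 0.0008
```

```bash
python3 -c "
from arc import *
arc(np.arange(.45,-.01,-.05))
go(15,(-.037,.06,.205))"
```

```text
0.45 [-5.1, 3.9] [-41. 198.]
0.4 [-5.6, 6.6] [-45. 190.]
0.35 [-5.2, 6.8] [-48. 182.]
0.3 [-4.9, 7.1] [-51. 174.]
0.25 [-4.5, 7.3] [-53. 166.]
0.2 [-4.2, 7.5] [-55. 157.]
0.15 [-3.8, 7.7] [-57. 149.]
0.1 [-3.4, 7.9] [-58. 140.]
0.05 [-3.0, 8.1] [-59. 132.]
0.0 [-2.6, 8.2] [-59. 123.]
now t 11.75 chest [-36.9  60.  202.7] F [ 1.1 -1.2  1.4] J [-0.06  0.27  1.59 -0.04  1.02 -1.41]
turn(tool deg) [0.  0.  0.2]
tilt now 15.2
(-0.037, 0.06, 0.205) world [ 0.602 -0.011  0.205] in now-tool [ 0.5 -2.2  0. ] in target-tool [ 0.5 -2.2  0. ]
```

Call:
step_arm(targets=[[-5.3,5,0,0,0,0],[-5.6,6.6,0,0,0,0],[-5.2,6.8,0,0,0,0],[-4.9,7.1,0,0,0,0],[-4.5,7.3,0,0,0,0],[-4.2,7.5,0,0,0,0],[-3.8,7.7,0,0,0,0]])

```text
time_s: 12.62
ee_pos: [0.5832, -0.0069, 0.1475]
eef_rot: [-1.572, -0.266, -0.201]
force: [0.9, -0.0, 1.0]
grip_width: 0.0007
```

```bash
python3 -c "
from arc import *
arc([.1,.05,0])
go(15,(-.057,.06,.149))
for n in ('scene','side'): snap(n,n+'8')
a=cv2.imread('pics/scene8.png')[150:350,225:425];b=cv2.imread('pics/side8.png')[80:280,150:350]
cv2.imwrite('pics/m8.png',cv2.resize(np.hstack([a,b]),(800,400),interpolation=cv2.INTER_CUBIC))"
```

```text
0.1 [-3.5, 6.6] [-58. 140.]
0.05 [-3.0, 8.1] [-59. 132.]
0 [-2.6, 8.2] [-59. 123.]
now t 12.625 chest [-56.4  59.9 147.5] F [ 0.9 -0.   1. ] J [-0.06  0.29  1.7  -0.05  0.89 -1.4 ]
turn(tool deg) [0.  0.  0.2]
tilt now 15.2
(-0.057, 0.06, 0.149) world [ 0.583 -0.007  0.149] in now-tool [-0.2 -1.6  0.1] in target-tool [-0.2 -1.6  0.1]
```

View pics/m8.png

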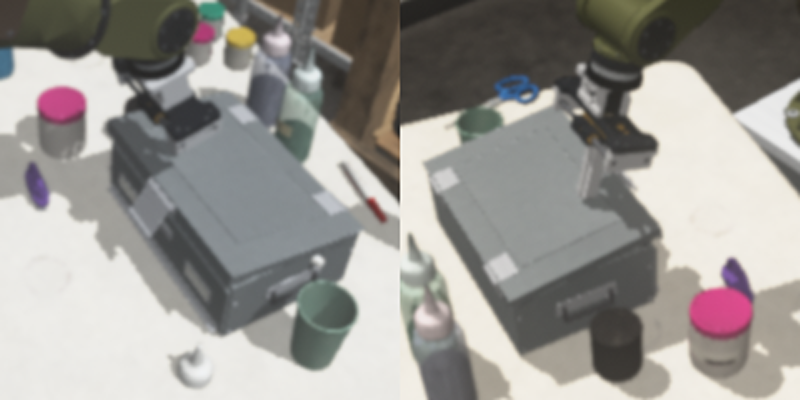

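Nearly down, catch still open. Press the rest slowly.

Call:
step_arm(targets=[[-3.5,6,0,0,0,0],[-1.5,4,0,0,0,0],[-1.5,4,0,0,0,0],[-1.3,4,0,0,0,0],[-1,3,0,0,0,0],[-0.5,2,0,0,0,0]])

```text
time_s: 13.48
ee_pos: [0.5808, -0.0063, 0.1241]
eef_rot: [-1.571, -0.267, -0.201]
force: [-6.9, 0.7, 18.4]
grip_width: 0.0004
```

```bash
python3 -c "
from arc import *
go(15,(-.059,.06,.123))"
```

```text
now t 13.475 chest [-58.9  59.9 124.1] F [-6.9  0.7 18.4] J [-0.06  0.31  1.73 -0.05  0.83 -1.4 ]
turn(tool deg) [0.  0.  0.3]
tilt now 15.3
(-0.059, 0.06, 0.123) world [ 0.581 -0.006  0.123] in now-tool [-0.4  1.   0.1] in target-tool [-0.4  1.   0.1]
```

Call:
step_arm(targets=[[-0.3,1,0,0,0,0],[0,0,0,0,0,0]])

```text
time_s: 13.72
ee_pos: [0.5809, -0.0063, 0.124]
eef_rot: [-1.571, -0.268, -0.201]
force: [-7.3, 0.8, 16.2]
grip_width: 0.0007
```

```bash
python3 -c "
from arc import *
go(15,(-.059,.06,.123))"
```

```text
now t 13.725 chest [-58.8  60.  124. ] F [-7.3  0.8 16.2] J [-0.06  0.31  1.73 -0.05  0.83 -1.4 ]
turn(tool deg) [0.  0.  0.4]
tilt now 15.4
(-0.059, 0.06, 0.123) world [ 0.581 -0.006  0.123] in now-tool [-0.4  0.9  0. ] in target-tool [-0.4  0.9  0. ]
```

Lid hard on the rim. Lift off, go back in front, keeping clear of the flap.

```bash
python3 -c "
from arc import *
go(15,(-.08,.06,.2),(-.19,0,.2),(-.19,0,.075),(-.13,0,.075))"
```

```text
now t 13.725 chest [-58.8  60.  124. ] F [-7.3  0.8 16.2] J [-0.06  0.31  1.73 -0.05  0.83 -1.4 ]
turn(tool deg) [0.  0.  0.4]
tilt now 15.4
(-0.08, 0.06, 0.2) world [ 0.56  -0.002  0.2  ] in now-tool [ -0.3 -78.9   0. ] in target-tool [ -0.8 -78.9   0. ]
(-0.19, 0, 0.2) world [ 0.44  -0.039  0.2  ] in now-tool [-106.1  -29.1  -59.9] in target-tool [-106.3  -28.5  -60. ]
(-0.19, 0, 0.075) world [ 0.44  -0.039  0.075] in now-tool [-3.310e+01  1.205e+02  1.000e-01] in target-tool [-32.4 120.7   0. ]
(-0.13, 0, 0.075) world [ 0.499 -0.051  0.075] in now-tool [57.9 15.9 -0. ] in target-tool [58.  15.5 -0. ]
```

Call:
step_arm(targets=[[0,-25,0,0,0,0],[0,-50,0,0,0,0],[-25,-10,-12,0,0,0],[-32,-6,-16,0,0,0],[-32,-8,-16,0,0,0],[-20,-4,-16,0,0,0]])

```text
time_s: 14.48
ee_pos: [0.4374, -0.0387, 0.1929]
eef_rot: [-1.572, -0.266, -0.2]
force: [0.3, -0.6, 0.7]
grip_width: 0.0003
```

```bash
python3 -c "
from arc import *
go(15,(-.19,0,.075),(-.13,0,.075))
for n in ('wrist','scene','side'): snap(n,n+'9')
a=cv2.imread('pics/scene9.png')[150:350,225:425];b=cv2.imread('pics/side9.png')[80:280,150:350]
cv2.imwrite('pics/m9.png',cv2.resize(np.hstack([a,b]),(800,400),interpolation=cv2.INTER_CUBIC))"
```

```text
now t 14.475 chest [-192.8   -0.5  192.9] F [ 0.3 -0.6  0.7] J [-0.17 -0.1   2.01 -0.01  0.96 -1.53]
turn(tool deg) [0.  0.1 0.2]
tilt now 15.2
(-0.19, 0, 0.075) world [ 0.44  -0.039  0.075] in now-tool [-28.2 114.6   0.6] in target-tool [-27.8 114.7   0.5]
(-0.13, 0, 0.075) world [ 0.499 -0.051  0.075] in now-tool [57.9 15.8 -0.1] in target-tool [58.  15.5 -0. ]
```

View pics/m9.png

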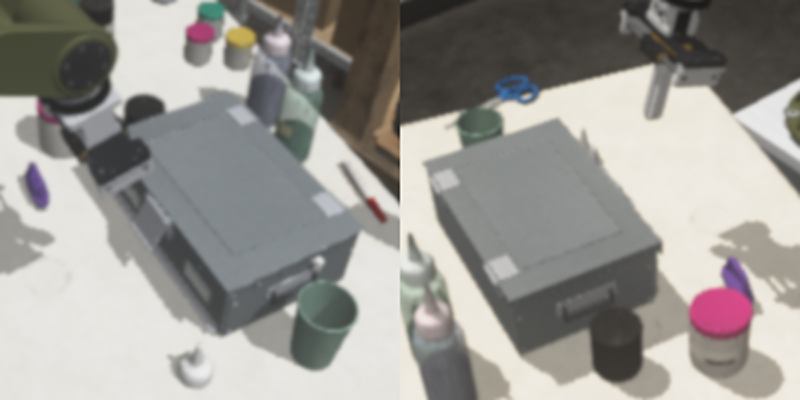

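View pics/wrist9.png

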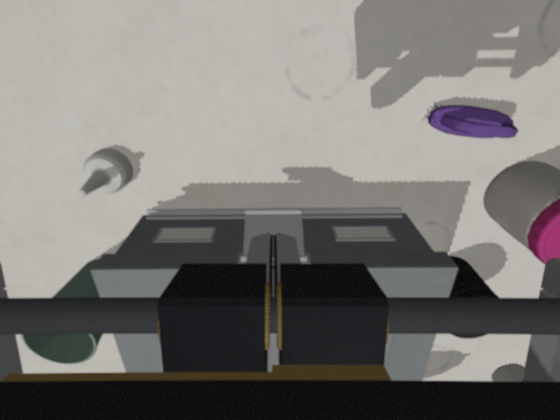

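Call:
step_arm(targets=[[-5.5,24,0,0,0,0],[-7.5,30,0,0,0,0],[-7.5,31,0,0,0,0],[-7.5,31,0,0,0,0],[7.7,2,0,0,0,0],[7.7,2,0,0,0,0],[5.8,1.5,0,0,0,0],[5.8,1.5,0,0,0,0],[5.8,1.5,0,0,0,0],[5.8,1.5,0,0,0,0],[5.8,1.5,0,0,0,0],[5.8,1.5,0,0,0,0]])

```text
time_s: 16.12
ee_pos: [0.4933, -0.0498, 0.0744]
eef_rot: [-1.572, -0.266, -0.201]
force: [-1.2, 0.5, -0.4]
grip_width: 0.0003
```

```bash
python3 -c "
from arc import *
go(15,(-.132,0,.073))"
```

```text
now t 16.125 chest [-135.9   -0.2   74.4] F [-1.2  0.5 -0.4] J [-0.17  0.21  2.   -0.01  0.66 -1.53]
turn(tool deg) [0.  0.  0.2]
tilt now 15.2
(-0.132, 0, 0.073) world [ 0.497 -0.05   0.073] in now-tool [3.4 2.4 0.2] in target-tool [3.4 2.4 0.2]
```

Call:
step_arm(targets=[[1.9,0.5,0,0,0,0],[1.9,0.5,0,0,0,0],[1,0.3,0,0,0,0],[1,0.3,0,0,0,0],[1,0.3,0,0,0,0],[0.5,0.1,0,0,0,0]])

```text
time_s: 16.88
ee_pos: [0.4965, -0.0504, 0.0735]
eef_rot: [-1.572, -0.256, -0.2]
force: [-42.9, 6.8, 30.5]
grip_width: 0.0007
```

```bash
python3 -c "
from arc import *
go(15,(-.132,0,.073))"
```

```text
now t 16.875 chest [-132.6   -0.2   73.5] F [-42.9   6.8  30.5] J [-0.17  0.22  1.98 -0.01  0.68 -1.53]
turn(tool deg) [ 0.   0.1 -0.3]
tilt now 14.7
(-0.132, 0, 0.073) world [ 0.497 -0.05   0.073] in now-tool [0.5 0.6 0.2] in target-tool [0.5 0.6 0.2]
```

Call:
step_arm(targets=[[-9.7,-2.6,0,0,0,0],[-30,-8,0,0,0,0],[-30,-20,0,0,0,0],[0,-30,0,0,0,0],[0,-40,0,0,0,0],[0,-40,0,0,0,0],[0,0,0,0,0,0]])

```text
time_s: 17.75
ee_pos: [0.3994, -0.0305, 0.1945]
eef_rot: [-1.571, -0.272, -0.201]
force: [0.5, 0.1, -0.8]
grip_width: 0.0005
```

```bash
python3 -c "
from arc import *
from ov import draw
go(15,(-.132,0,.073))
p[4]=0
for n in ('wrist','scene','side'): snap(n,n+'10')
draw(pickle.load(open('pics/wrist10.pkl','rb')),p,'o10',(100,130,360,160),2,0)
a=cv2.imread('pics/scene10.png')[150:350,225:425];b=cv2.imread('pics/side10.png')[80:280,150:350]
cv2.imwrite('pics/m10.png',cv2.resize(np.hstack([a,b]),(800,400),interpolation=cv2.INTER_CUBIC))
a=cv2.imread('pics/wrist10.png')[130:290,100:460]
cv2.imwrite('pics/c10.png',cv2.resize(a,(720,320),interpolation=cv2.INTER_CUBIC))"
```

```text
now t 17.75 chest [-2.318e+02 -1.000e-01  1.945e+02] F [ 0.5  0.1 -0.8] J [-0.16 -0.2   2.1  -0.01  0.97 -1.52]
turn(tool deg) [0.  0.  0.6]
tilt now 15.6
(-0.132, 0, 0.073) world [ 0.497 -0.05   0.073] in now-tool [6.350e+01 1.439e+02 1.000e-01] in target-tool [6.490e+01 1.432e+02 1.000e-01]
```

View pics/m10.png

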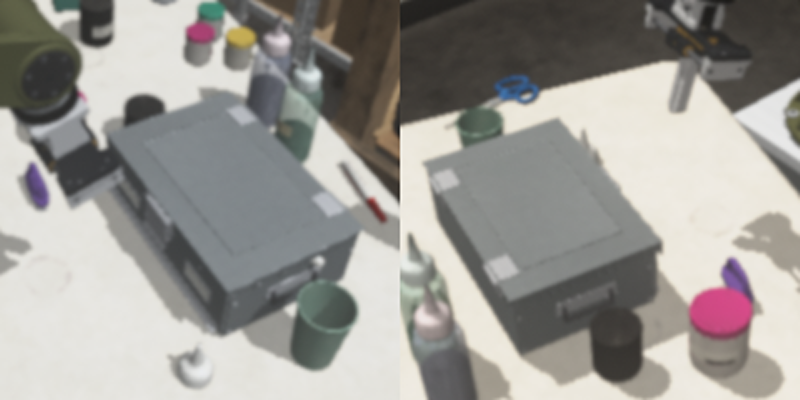

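View pics/c10.png

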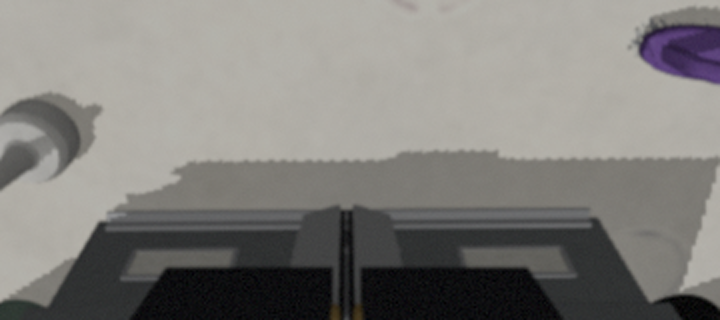

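View pics/o10.png

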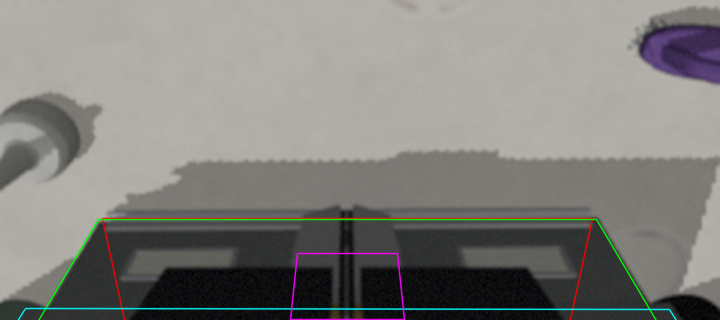

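Call:
step_arm(targets=[[0,-10,-40,0,0,0],[0,-10,-40,0,0,0],[0,-10,-30,0,0,0],[0,0,0,0,0,0]])

```text
time_s: 18.4
ee_pos: [0.3684, -0.138, 0.2201]
eef_rot: [-1.571, -0.265, -0.204]
force: [-0.3, 0.3, 0.3]
grip_width: 0.0006
```

```bash
python3 -c "
from arc import *
from ov import draw
p[4]=0
c=snap('wrist','w11');snap('scene','scene11')
draw(c,p,'o11',(280,150,280,160),2,0)
im=cv2.imread('pics/w11.png')[150:310,280:560];cv2.imwrite('pics/c11.png',np.vstack([cv2.resize(im,None,fx=1.9,fy=1.9,interpolation=cv2.INTER_CUBIC)[:300],cv2.resize(cv2.imread('pics/o11.png'),None,fx=.95,fy=.95)[:300]]))
draw(pickle.load(open('pics/scene11.pkl','rb')),p,'s11',(255,200,110,110),5,0)
b=cv2.imread('pics/scene11.png')[200:310,255:365]
cv2.imwrite('pics/s11.png',cv2.resize(np.hstack([cv2.resize(b,(550,550),interpolation=cv2.INTER_CUBIC),cv2.imread('pics/s11.png')]),(800,400)))"
```

```text
(no output)
```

View pics/c11.png

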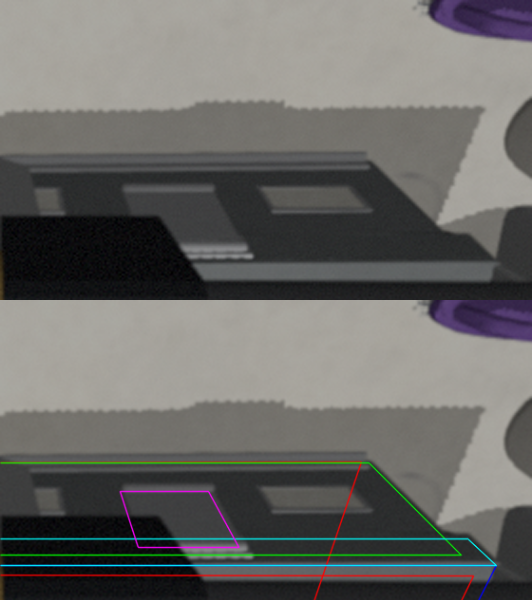

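View pics/s11.png

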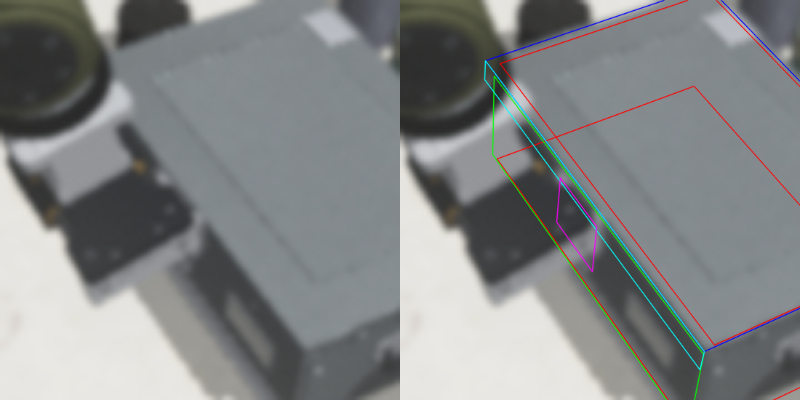

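```bash
python3 -c "
from arc import *
c=pickle.load(open('pics/w11.pkl','rb'));c['obs']
for a in (0,.05,.1,.2):
    L=lambda s,n,y:(-.1215-s*np.sin(a)-n*np.cos(a),y,.112-s*np.cos(a)+n*np.sin(a))
    print(a,proj(c,W(p,[L(.053,.003,-.028),L(.053,.003,.028),L(0,.003,.028)])).round(1).tolist())
print('drawer top L, lid corner L, lid lip corner L, drawer lip L bottom edge',proj(c,W(p,[(-.111,.158,.106),(-.117,.164,.121),(-.117,.164,.099),(-.12,.158,.022),(-.12,.158,.010)])).round(1).tolist())
im=cv2.imread('pics/w11.png')[220:300,320:500];cv2.imwrite('pics/c12.png',cv2.resize(im,(720,320),interpolation=cv2.INTER_CUBIC))
im=cv2.imread('pics/w11.png')[220:300,420:560];cv2.imwrite('pics/c13.png',cv2.resize(im,(560,320),interpolation=cv2.INTER_CUBIC))"
```

```text
0 [[343.0, 248.3], [389.8, 248.2], [406.0, 277.6]]
0.05 [[343.3, 246.5], [390.3, 246.5], [406.0, 277.7]]
0.1 [[343.6, 244.9], [390.7, 244.8], [406.1, 277.8]]
0.2 [[344.2, 241.8], [391.8, 241.7], [406.1, 278.0]]
drawer top L, lid corner L, lid lip corner L, drawer lip L bottom edge [[522.5, 283.8], [540.5, 289.3], [525.7, 275.2], [480.6, 234.4], [475.5, 229.4]]
```

View pics/c12.png

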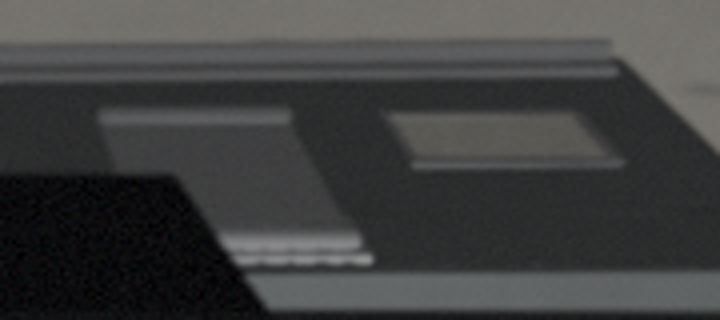

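View pics/c13.png

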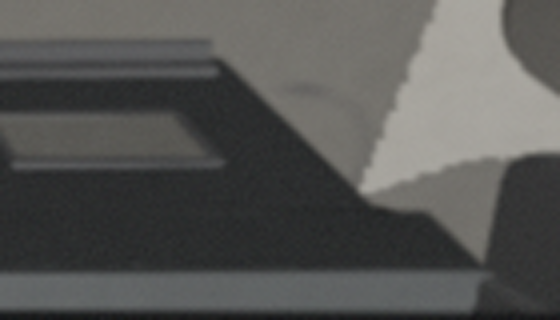

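```bash
python3 -c "
from h import *
print(get_obs()['time_s'],get_obs()['force']);print(job.hand_in())"
```

```text
18.5 [-0.32828104 -0.5705976  -0.42245238]
the job is handed in; nothing more can be done
None
```

I shut the chest in the order asked, using only the closed fingertips, and handed it in at 18.5 s with the arm clear of everything.

- **Drawer:** pushed home slowly until it stopped hard at about 25 N. Judged by the fingertip, it stopped about 2 mm short of the calculated position. I put that down to calibration or finger width, because the last pictures show the front flush.
- **Lid:** folded down along an arc by pushing on its outer face. It seated on the rim at the expected height, with 16 to 18 N of upward force.
- **Catch:** pressed to a hard stop within 0.5 mm of its shut position, at about 43 N on the fingertip. In the last wrist picture, the flap's end lies at the row predicted for angle 0 once a 1.8-pixel offset is taken out.

The things around the chest look undisturbed in the last pictures. I could not see the jars once the drawer was in; the push was slow and the force stayed at about 2 N until the stop.

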